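Present a circuit module to the inspection camera

ROBOT

A 6-joint arm with a two-finger parallel gripper is mounted at the origin on the work surface. World frame = base frame: x ahead of the robot, y to its left, z up, the work surface at z = 0. Lengths are in m, angles in rad, forces in N, time in s.
With the tool pointing down it reaches from about 0.375 to 0.75 m from the base axis. Payload 9 kg.
Tool frame: the origin (TCP) lies at the very end of the fingers, on their centre line; the grasp point (between the pads) lies 19 mm behind it; z points along the fingers, y is the line along which they close (so a half turn about z gives the same grasp; the last joint's range is limited). The gripper opens to 85 mm and grips with 20 to 120 N. Pads are 22 mm wide; open, the fingers measure 114 mm over their backs; the gripper's body (76 mm by 85 mm) begins 54 mm behind the grasp point. The pads swing forward as they close: fully open they stand 13 mm farther back than shut.
Start: joints at [0.982, 0.104, 0.097, 1.564, 0, 1.353], TCP at [0.217, 0.559, 0.231] pointing down, gripper open.
Joint ranges: [-2.99, 2.99], [-0.84, 1.86], [-1.1, 1.16], [-1.84, 2.11], [-1.51, 1.56], [-3.14, 3.14]. Speed limits (rad/s): [2.22, 2.22, 2.57, 3.14, 3.14, 3.14].

INTERFACE

Orientations are given as a 3x3 rotation matrix whose columns are the frame's x, y, z axes.
In Python, from station import observe, read_camera, r gives the robot as it stands.
- The arm moves only by the tool jog_arm, never from a script. Its argument "targets" is a list that holds one entry, the list of rows, each a list of 5 numbers: the shift along the tool's x, y, z each as a share of 0.025 m, from -1 to 1, then the turn about the tool's z as a share of 4 degrees, from -1 to 1, then the opening in per cent of the stroke, from 0 (shut) to 100 (fully open). In form: [[[x, y, z, twist, hand], ...]]. A call has 1 to 20 rows; each row shifts and turns the commanded pose from where the row before left it, along the tool's axes as they then stand; what a row does not reach is not made up. A row lasts 1/10 s, in which the tool goes at most 50 mm and 8.59 degrees, less where a joint would pass 70% of its speed; a pose out of reach is approached as far as the arm can. A call with a number of a shift or a turn outside -1 to 1 is refused whole. A call with a gripper value outside its range is refused whole. The fingers move at their own pace and stop on an object; the grip force is fixed at half the most. Time passes only in rows, so rows that do not move let the fingers close. It gives the time, the measured TCP pose, the force, the opening and the grip force at its end, in the units of the state.
- observe(): the state, without advancing time (a new reading comes with each control period).
- read_camera(name): name is "side" or "top" or "wrist"; returns a dict with "image" (384x512x3 uint8, blue, green, red), "range_z" (384x512 float32, m along the optical axis (not along the pixel's ray), 0 where there is no reading), "fov_y" (degrees; the focal length in pixels is half the picture's height over the tangent of half this angle, whatever the lens; pixels are square), "cx", "cy" (the principal point, pixels), "k1" (the pictures are not rectified: a ray, as slopes to the right and down, at radius r is drawn at 1 + k1 r^2 times it, then the intrinsics apply), "world_from_camera" (4x4, takes a point from camera to world coordinates); the wrist camera has in their place "tool_from_camera" (4x4, takes a point from camera to tool coordinates, whose origin is the TCP and whose axes are the flange's). Camera axes: x right, y down, z forward; pixel columns grow to the right and rows downward; lengths in m; the calibration is good to about 2 mm. A picture is of the moment at which its call begins: read the wrist's pose just before it.
- r.sign_off(): hands the job in; it is judged then, once.
The state is a dict: "clock": time; "qpos": joint angles; "joint_vel": joint speeds; "effort": joint torques, N m; "eef_pos": TCP position; "tool_rot": TCP orientation; "contact_force": force on the tool from outside, world axes, zero at the start; "ft_torque": the same for the moment, N m; "width": opening from 0.0 (shut) to 1.0 (fully open); "gripper_force": force on a finger pad.
Only numpy, scipy, OpenCV 4.12 (cv2) and the standard library are available. Lean on these libraries where they do the work, as an engineer would, in place of code of your own. Each camera call takes 0.05 s, during which the arm holds its last target. There are 200 camera calls.

TASK

Take the keeper bar off the work nest and hang it by its eye on the parking post, lowered right down flat on the foot and not dropped. Then lift the circuit module out of the nest and hold it up in the air for the inspection camera: level and right way up, connector end squarely facing the lens, centred on the lens and with the connector's end face 8 cm in front of the glass. Finish while still holding it there, motionless; do not bump the camera and leave the jar, the screwdriver and the tray alone.

Things in the scene. Friction and masses are not known exactly. Their poses are not given: they have to be found in the camera images.
- nest: Fixed aluminium work nest: slab 110 x 60 x 12 mm (x, y, z), 5 mm lips round the module's place, and two supports at x = -43 and +43 mm (each 10 mm long, 32 mm wide, tops 44 mm above the bench, with 6 mm cheeks beside the bar). Origin: centre of the underside, on the bench; x lengthwise.
- module: Loose circuit module, 70 g, level in the nest under the bar, underside 12 mm above the bench. Green board 56x36x2 mm (x,y,z); mid-board black block 28 (x) by 24 mm (y), 2 to 28 mm above the underside: grip it there, across y; at the +x end a steel connector 14x18x14 mm; at -x two capacitors 12 mm high. Origin: centre of the board's underside; x points out of the connector end, z up.
- face (a point): Centre of the connector's end face on the module: 30 mm along x from the module's origin and 9 mm above it. Axes as the module's.
- bar: Loose flat steel keeper bar, 140 g, lying level on the nest supports, underside 44 mm above the bench: 20 mm wide (y), 6 mm thick, x = -52 to 50 mm, then an eye of 32 mm outer and 18 mm hole diameter. Black grip block amid it, 30 (x) by 16 mm (y), 6 to 30 mm above the underside: grip across y. Origin: underside, below the block; x points to the eye, z up.
- eye (a point): Centre of the bar's eye, at the level of the underside: 66 mm along x from the bar's origin. Axes as the bar's.
- post: Fixed parking post: upright steel pin of 9 mm diameter with a tapered tip, in the middle of a flat round dark foot 150 mm in diameter and 8 mm thick. The pin's tip is 52 mm above the bench. Origin: centre of the foot's underside, on the bench. The bar may lie on the foot in any direction.
- post_top (a point): Tip of the parking pin, 52 mm above the bench on the pin's axis.
- camera: Fixed inspection camera: white 50 mm square housing, black lens 44 mm in diameter, on a steel column (28 mm) behind it in a grey clamp block. Lens axis level, 150 to 230 mm above the bench, differing per start. Origin: 190 mm straight below the lens front; x points out of the lens, z up. Column axis at x = -115 mm; housing reaches 25 mm, column 70 mm above the lens axis.
- lens (a point): Centre of the lens front glass. x points out of the lens along its level viewing direction, z up.
- jar: Loose glass jar with steel lid, 56 mm diameter, 75 mm high; bystander. Origin: centre of the underside.
- screwdriver: Loose screwdriver with yellow handle, 190 mm long, lying on the bench; bystander.
- tray: Loose empty black parts tray, 80 x 120 x 25 mm; bystander. Origin: centre of the underside.
Mind the look-alikes: they are no part of the job. Of the things shaped like the bar, the steel one is meant.

How it is judged:
By the outcome, as a careful person would: the job done as asked, in the order asked, and still so for the second after the job is handed in, while the arm keeps its last pose, push and grip.
It also fails if it takes over 70 s, if anything falls off the work surface, if the arm or the gripper's body presses on something with over 40 N, if the wrist force passes 120 N, or if a joint passes its speed limit or range.

## Working session

There is one attempt and no reset: what is moved stays moved. The work goes in short steps, Python scripts to look and compute and a tool call to move; the robot and the scene stay as the last step left them, time stands still between calls to the robot, and variables do not carry over. Pictures are saved under pics/ and viewed, at most 10 in all, crops included, and the job is handed in when it is done.

Besides the shell and the picture viewer there is one more tool, called after "Request:" as a command line: name --argument value ..., lists and objects as JSON in quotes. jog_arm: Moves the arm, as the interface text tells. Shift numbers are shares of 0.025 m and turn numbers shares of 4 degrees, none past 1 either way. Its arguments: {"type":"object","properties":{"targets":{"type":"array"}},"required":["targets"]}

```bash
ls; mkdir -p pics
cat > h.py <<'E'
import numpy as np, cv2
from station import observe, read_camera, r
def K(c):
    h,w=c["image"].shape[:2]; f=h/2/np.tan(np.radians(c["fov_y"])/2)
    return np.array([[f,0,c["cx"]],[0,f,c["cy"]],[0,0,1.]])
def wfc(c,s=None):
    if "world_from_camera" in c: return np.array(c["world_from_camera"])
    T=np.eye(4);T[:3,:3]=s["tool_rot"];T[:3,3]=s["eef_pos"]
    return T@np.array(c["tool_from_camera"])
def rays(c,uv):
    uv=np.asarray(uv,float).reshape(-1,1,2)
    n=cv2.undistortPoints(uv,K(c),np.array([c["k1"],0,0,0.])).reshape(-1,2)
    return np.c_[n,np.ones(len(n))]
def onplane(c,T,uv,z):
    d=rays(c,uv)@T[:3,:3].T; o=T[:3,3]
    return o+d*((z-o[2])/d[:,2])[:,None]
def cloud(c,T):
    h,w=c["range_z"].shape; u,v=np.meshgrid(np.arange(w),np.arange(h))
    p=rays(c,np.c_[u.ravel(),v.ravel()])*c["range_z"].reshape(-1,1)
    return (p@T[:3,:3].T+T[:3,3]).reshape(h,w,3)
def look(name):
    s=observe(); c=read_camera(name); return s,c,wfc(c,s)
E
cat > a.py <<'E'
from h import *
import pickle
d={}
for n in("side","top","wrist"):
    s,c,T=look(n); d[n]=(s,c,T); print(n,T.round(3).tolist(),c["k1"],c["fov_y"])
pickle.dump(d,open("d0.pkl","wb"))
im=np.hstack([d["side"][1]["image"],d["top"][1]["image"]])
cv2.imwrite("pics/side.png",cv2.resize(d["side"][1]["image"],(800,600)))
cv2.imwrite("pics/top.png",cv2.resize(d["top"][1]["image"],(800,600)))
print(observe())
E
python3 a.py
```

```text
pics
side [[-0.984, -0.131, 0.124, 0.388], [-0.179, 0.624, -0.761, 0.99], [0.022, -0.771, -0.637, 0.972], [0.0, 0.0, 0.0, 1.0]] -0.16465110263828722 44.28930919093072
top [[0.003, -0.982, 0.191, 0.368], [-1.0, -0.001, 0.011, -0.005], [-0.011, -0.191, -0.982, 1.072], [0.0, 0.0, 0.0, 1.0]] -0.07144283799338724 55.155931704916725
wrist [[0.362, 0.882, 0.302, 0.139], [0.932, -0.341, -0.119, 0.59], [-0.002, 0.325, -0.946, 0.373], [0.0, 0.0, 0.0, 1.0]] 0.0018530314166293057 71.27699064187794
{'clock': 0.15, 'qpos': array([9.82330168e-01, 1.04585557e-01, 9.66663030e-02, 1.56388642e+00,
       2.34001810e-06, 1.35309676e+00]), 'joint_vel': array([-0.00129118, -0.00025849,  0.00226248,  0.00074111,  0.00035475,
       -0.00108727]), 'effort': array([ 4.48973849e-03, -5.57356846e+01,  5.04006600e+01,  1.24852211e-02,
       -1.82862636e-04, -1.56989523e-05]), 'eef_pos': array([0.21725052, 0.55902739, 0.23069735]), 'tool_rot': array([[-9.32049800e-01,  3.62329760e-01, -5.62221507e-04],
       [ 3.62330129e-01,  9.32049449e-01, -8.38270234e-04],
       [ 2.20287993e-04, -9.85019395e-04, -9.99999491e-01]]), 'contact_force': array([ 0.02509402, -0.92881096, -0.21267079]), 'ft_torque': array([0.02292794, 0.00564364, 0.03721298]), 'gripper_force': 0.0, 'width': 0.9975650913813288}
```

View pics/side.png

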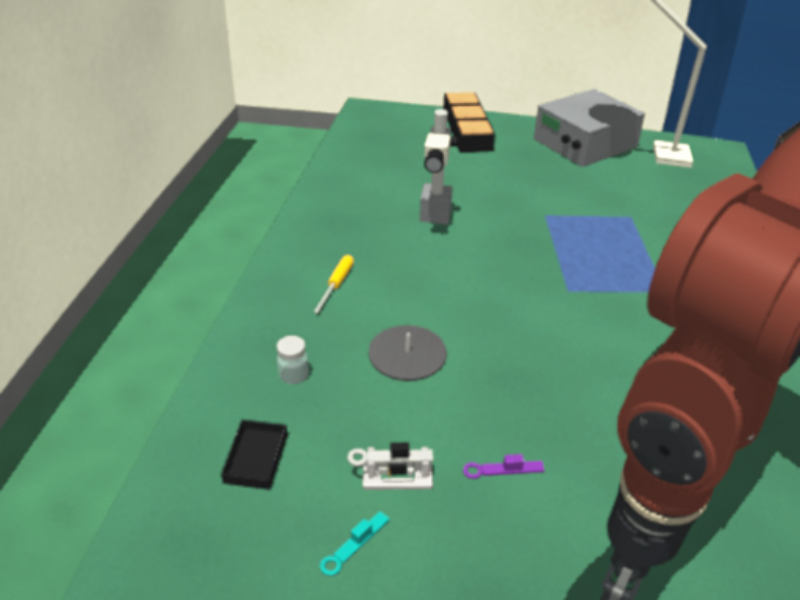

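View pics/top.png

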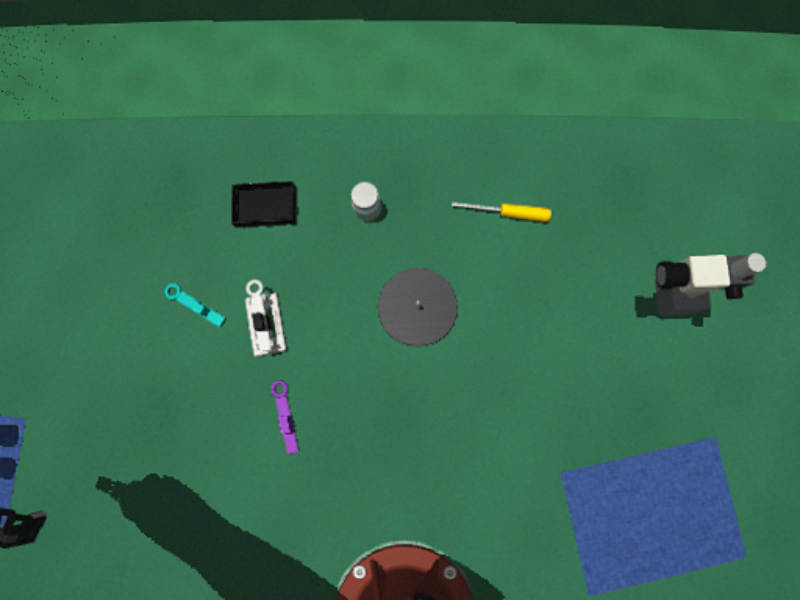

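The side view shows the steel bar on the nest at (355–435, 455). The top view shows the nest and steel bar at (265,320) with the eye at (255,288), the post at (420,305), and the camera with its lens at (660,275) facing +y. There are three bar-shaped things: teal (195,305), purple (285,415), and the steel one on the nest. The steel one fits, as it is steel and lies on the nest supports. I'll confirm that in a crop and measure.

```bash
cat > b.py <<'E'
from h import *
import pickle
d=pickle.load(open("d0.pkl","rb"))
s,c,T=d["top"]; P=cloud(c,T); im=c["image"]; hsv=cv2.cvtColor(im,cv2.COLOR_BGR2HSV)
sc=512/800
def box(u0,v0,u1,v1):
    m=np.zeros(im.shape[:2],bool); m[int(v0*sc):int(v1*sc),int(u0*sc):int(u1*sc)]=1; return m
nest=box(235,270,295,365)
def rep(n,m):
    p=P[m&(c["range_z"]>0)]; print(n,len(p),p.mean(0).round(4),p.min(0).round(4),p.max(0).round(4)); return p
rep("nest area high",nest&(P[...,2]>.06))
p=rep("bar level",nest&(P[...,2]>.044)&(P[...,2]<.058))
rect=cv2.minAreaRect((p[:,:2]*1000).astype(np.float32)); print(rect)
p=rep("slab+",nest&(P[...,2]>.008)); rect=cv2.minAreaRect((p[:,:2]*1000).astype(np.float32)); print(rect)
f=box(370,260,465,355)
p=rep("foot",f&(hsv[...,1]<60)); vv,uu=np.nonzero(f&(hsv[...,1]<60))
(e,ax,an)=cv2.fitEllipse(cv2.convexHull(np.c_[uu,vv].astype(np.int32))); print("foot c",e,ax,onplane(c,T,[e],.008))
rep("pin",f&(P[...,2]>.025))
cam=box(630,240,780,330)
p=rep("housing",cam&(hsv[...,2]>150)&(P[...,2]>.1)&(hsv[...,1]<60))
rect=cv2.minAreaRect((p[:,:2]*1000).astype(np.float32)); print(rect)
hz=P[cam&(P[...,2]>.1)]; print(np.histogram(hz[:,2],20))
p=rep("lens",box(650,255,692,295)&(P[...,2]>.1));rect=cv2.minAreaRect((p[:,:2]*1000).astype(np.float32)); print(rect)
a=cv2.resize(im[170:235,145:195],(500,600),interpolation=cv2.INTER_CUBIC)
b=cv2.resize(d["side"][1]["image"][275:320,215:285],(300,200),interpolation=cv2.INTER_CUBIC)
b=cv2.copyMakeBorder(b,0,400,0,0,cv2.BORDER_CONSTANT)
w=cv2.resize(d["wrist"][1]["image"],(300,225)); b[250:475]=w
cv2.imwrite("pics/crop.png",np.hstack([a,b]))
E
python3 b.py
```

```text
nest area high 80 [0.5141 0.2594 0.0728] [0.4992 0.2501 0.06  ] [0.5303 0.271  0.0788]
bar level 290 [0.5265 0.2628 0.0501] [0.4632 0.2374 0.0441] [0.5922 0.2903 0.0564]
((527.4129638671875, 264.5127868652344), (130.88511657714844, 31.467994689941406), 11.693743705749512)
slab+ 805 [0.519  0.259  0.0338] [0.4578 0.2242 0.008 ] [0.5922 0.3026 0.0788]
((526.95751953125, 265.24725341796875), (131.5846710205078, 58.488006591796875), 12.159940719604492)
foot 1976 [ 0.5501 -0.0226  0.0085] [ 0.4774 -0.0967 -0.0042] [0.6231 0.0506 0.0523]
foot c (266.85467529296875, 196.12660217285156) (49.752986907958984, 50.506874084472656) [[ 0.54990802 -0.02261706  0.008     ]]
pin 12 [ 0.5512 -0.0224  0.0444] [ 0.5481 -0.0256  0.0263] [ 0.555  -0.0195  0.0523]
housing 580 [ 0.5696 -0.4769  0.2351] [ 0.5439 -0.53    0.2187] [ 0.5948 -0.4387  0.2752]
((570.6685791015625, -484.5569763183594), (49.563968658447266, 91.35126495361328), 3.6834535598754883)
(array([   5,   88, 1154,  187,    0,    0,    0,    0,    0,    0,    0,
          0,    0,    0,    0,    0,    0,    0,    0,   24]), array([0.10385304, 0.15223605, 0.20061906, 0.24900208, 0.29738509,
       0.3457681 , 0.39415111, 0.44253413, 0.49091714, 0.53930015,
       0.58768317, 0.63606618, 0.68444919, 0.73283221, 0.78121522,
       0.82959823, 0.87798124, 0.92636426, 0.97474727, 1.02313028,
       1.0715133 ]))
lens 390 [ 0.565  -0.4182  0.2121] [ 0.5435 -0.4538  0.1804] [ 0.5925 -0.3991  0.226 ]
((565.7853393554688, -425.0898742675781), (48.8548583984375, 51.7476921081543), 7.351235389709473)
```

View pics/crop.png

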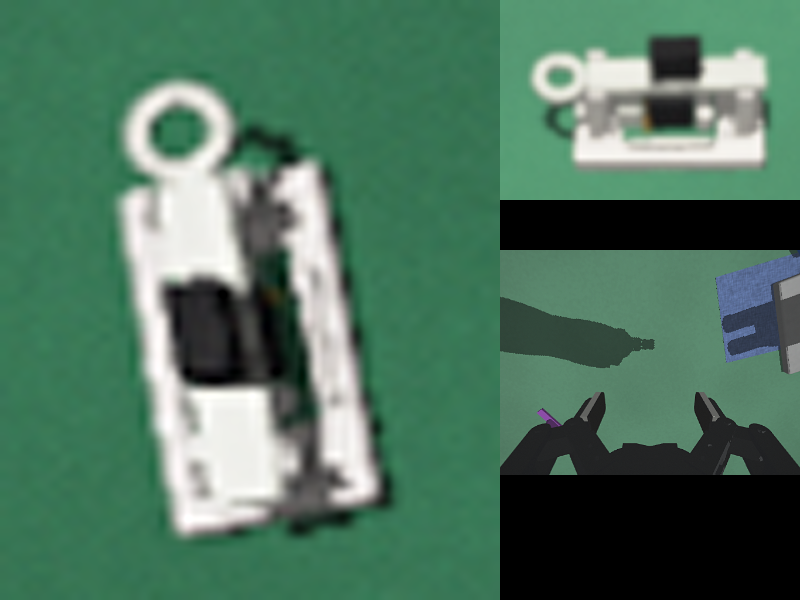

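The crop confirms the bright steel bar lying on the nest with its eye towards +x and the black block in the middle. Bar origin is about (0.511, 0.262) at yaw 12°. I'll turn first, then go above it for a close look.

Request:
jog_arm --targets '[[[0, 0, 0, -1, 100], [0, 0, 0, -1, 100], [0, 0, 0, -1, 100], [0, 0, 0, -1, 100], [0, 0, 0, -1, 100], [0, 0, 0, -1, 100], [0, 0, 0, -1, 100], [0, 0, 0, -1, 100], [0, 0, 0, -0.3, 100], [0, 0, 0, 0, 100]]]'

```text
clock: 1.15
eef_pos: [0.2174, 0.5592, 0.2311]
tool_rot: [[-0.978, -0.206, -0.0], [-0.206, 0.978, -0.0], [0.0, -0.0, -1.0]]
contact_force: [-0.7, 0.7, 0.4]
width: 0.998
gripper_force: 0.0
```

Request:
jog_arm --targets '[[[-0.6, -0.94, 0, 0, 100], [-0.6, -0.94, 0, 0, 100], [-0.6, -0.94, 0, 0, 100], [-0.6, -0.94, 0, 0, 100], [-0.6, -0.94, 0, 0, 100], [-0.6, -0.94, 0, 0, 100], [-0.6, -0.94, 0, 0, 100], [-0.6, -0.94, 0, 0, 100], [-0.6, -0.94, 0, 0, 100], [-0.6, -0.94, 0, 0, 100], [-0.6, -0.94, 0, 0, 100], [-0.6, -0.94, 0, 0, 100], [-0.6, -0.94, 0, 0, 100], [-0.6, -0.94, 0, 0, 100], [-0.6, -0.94, 0, 0, 100], [0, 0, 0, 0, 100], [0, 0, 0, 0, 100], [0, 0, 0, 0, 100]]]'

```text
clock: 2.95
eef_pos: [0.51, 0.2615, 0.2313]
tool_rot: [[-0.978, -0.207, -0.0], [-0.207, 0.978, 0.0], [0.0, 0.0, -1.0]]
contact_force: [0.2, 0.1, 0.9]
width: 0.995
gripper_force: 0.0
```

```bash
cat > c.py <<'E'
from h import *
import pickle
s,c,T=look("wrist"); pickle.dump((s,c,T),open("d1.pkl","wb"))
cv2.imwrite("pics/w1.png",cv2.resize(c["image"],(800,600)))
print(s["eef_pos"],s["tool_rot"].round(3).tolist(),s["clock"])
P=cloud(c,T); hsv=cv2.cvtColor(c["image"],cv2.COLOR_BGR2HSV)
m=(abs(P[...,0]-.52)<.1)&(abs(P[...,1]-.265)<.05)&(c["range_z"]>.12)
top=m&(P[...,2]>.066)&(P[...,2]<.085)&(hsv[...,2]<90)
p=P[top];print(len(p),p.mean(0),cv2.minAreaRect((p[:,:2]*1000).astype(np.float32)))
bar=m&(P[...,2]>.044)&(P[...,2]<.057)&(hsv[...,1]<70)
p=P[bar];print(len(p),p.mean(0),cv2.minAreaRect((p[:,:2]*1000).astype(np.float32)))
E
python3 c.py
```

```text
[0.51003863 0.2615099  0.23131758] [[-0.978, -0.207, -0.0], [-0.207, 0.978, 0.0], [0.0, 0.0, -1.0]] 2.95
335 [0.51054609 0.26145793 0.07378459] ((511.3153381347656, 261.56207275390625), (29.095050811767578, 14.194122314453125), 12.141961097717285)
1348 [0.52063299 0.26438934 0.04992345] ((525.979736328125, 265.92718505859375), (133.18370056152344, 31.507631301879883), 12.08359432220459)
```

View pics/w1.png

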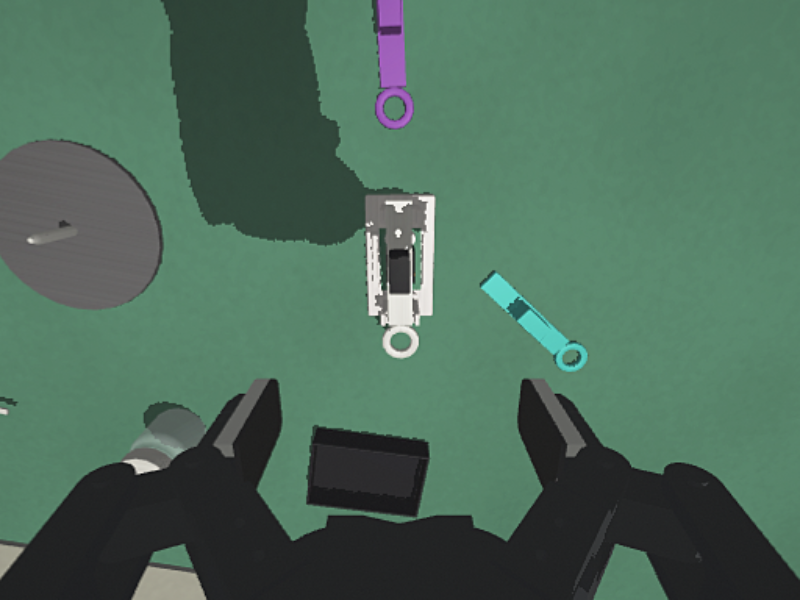

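The wrist view shows the bar centred under the hand: block at (400,270), eye at (400,342). The measured bar origin is (0.511, 0.2616) at yaw 12.1°, within 1.5 mm of the TCP. Now descend and grip.

Request:
jog_arm --targets '[[[-0.05, 0, 0.9, 0, 100], [0, 0, 0.9, 0, 100], [0, 0, 0.9, 0, 100], [0, 0, 0.9, 0, 100], [0, 0, 0.9, 0, 100], [0, 0, 0.9, 0, 100], [0, 0, 0.7, 0, 100], [0, 0, 0.5, 0, 100], [0, 0, 0.5, 0, 100], [0, 0, 0, 0, 100], [0, 0, 0, 0, 0], [0, 0, 0, 0, 0], [0, 0, 0, 0, 0], [0, 0, 0, 0, 0], [0, 0, 0, 0, 0], [0, 0, 0, 0, 0], [0, 0, 0, 0, 0], [0, 0, 0, 0, 0], [0, 0, 0, 0, 0], [0, 0, 0, 0, 0]]]'

```text
clock: 5.0
eef_pos: [0.5122, 0.2614, 0.0544]
tool_rot: [[-0.978, -0.207, 0.001], [-0.207, 0.978, 0.0], [-0.001, 0.0, -1.0]]
contact_force: [-0.7, -0.0, 5.5]
width: 0.174
gripper_force: 59.3
```

Request:
jog_arm --targets '[[[0, 0, -0.2, 0, 0], [0, 0, -0.5, 0, 0], [0, 0, -0.6, 0, 0], [0, 0, -0.7, 0, 0], [0, 0, -0.7, 0, 0], [0, 0, -0.5, 0, 0], [0, 0, 0, 0, 0], [0, 0, 0, 0, 0]]]'

```text
clock: 5.8
eef_pos: [0.5119, 0.2613, 0.1339]
tool_rot: [[-0.978, -0.207, 0.0], [-0.207, 0.978, 0.0], [-0.0, 0.0, -1.0]]
contact_force: [-0.6, 0.1, -1.7]
width: 0.175
gripper_force: 58.5
```

```bash
cat > e.py <<'E'
from h import *
import sys
# eye ring of the held bar, in the tool frame; pin; both from wrist view
s,c,T=look("wrist"); R=np.array(s["tool_rot"]); o=np.array(s["eef_pos"]); P=cloud(c,T)
tl=(P-o)@R; hsv=cv2.cvtColor(c["image"],cv2.COLOR_BGR2HSV); ok=c["range_z"]>.05
m=ok&(abs(tl[...,2]-.005)<.014)&(tl[...,0]<-.02)&(tl[...,0]>-.1)&(abs(tl[...,1])<.03)
p=tl[m]; print("bar pts",len(p),p.mean(0).round(4),p.min(0).round(4),p.max(0).round(4))
q=p[p[:,0]<-.052]
if len(q)>20:
  h=cv2.convexHull((q[:,:2]*1000).astype(np.float32)); (e,r_)=cv2.minEnclosingCircle(h); print("eye circle",e,r_)
f=ok&(P[...,2]>.015)&(P[...,2]<.06)&(np.hypot(P[...,0]-.55,P[...,1]+.0225)<.03)
print("pin",f.sum(),P[f].mean(0).round(4) if f.any() else "", P[f].max(0) if f.any() else "")
g=ok&(P[...,2]<.0115)&(P[...,2]>.0045)&(np.hypot(P[...,0]-.55,P[...,1]+.0225)<.09)
if g.sum()>200:
  print("foot",cv2.minEnclosingCircle((P[g][:,:2]*1000).astype(np.float32)))
print(o,R.round(3).tolist(),s["contact_force"],s["width"])
if len(sys.argv)>1: cv2.imwrite("pics/"+sys.argv[1],cv2.resize(c["image"],(800,600)))
E
python3 e.py w2.png
```

```text
bar pts 1305 [-0.054   0.0005  0.0048] [-0.0766 -0.0134  0.0024] [-0.0338  0.0151  0.011 ]
eye circle (-64.98623657226562, 1.0648677349090576) 15.52755355834961
pin 0  
foot ((551.716552734375, 0.9866180419921875), 70.30879211425781)
[0.51186818 0.26129219 0.13385819] [[-0.978, -0.207, 0.0], [-0.207, 0.978, 0.0], [-0.0, 0.0, -1.0]] [-0.56651617  0.05661231 -1.66633118] 0.17473128358230186
```

View pics/w2.png

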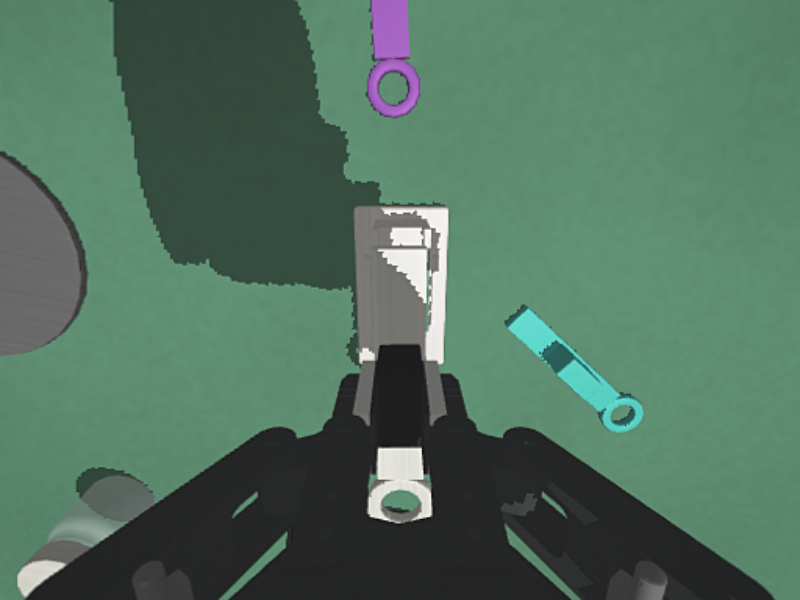

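The bar is held, with the eye at (400,500), tool offset about (−65, +1) mm. Next, carry it over the post.

Request:
jog_arm --targets '[[[0.1, -0.3, 0, 0, 0], [0.2, -0.6, 0, 0, 0], [0.24, -0.81, 0, 0, 0], [0.24, -0.81, 0, 0, 0], [0.24, -0.81, 0, 0, 0], [0.24, -0.81, 0, 0, 0], [0.24, -0.81, 0, 0, 0], [0.24, -0.81, 0, 0, 0], [0.24, -0.81, 0, 0, 0], [0.24, -0.81, 0, 0, 0], [0.24, -0.81, 0, 0, 0], [0.24, -0.81, 0, 0, 0], [0.24, -0.81, 0, 0, 0], [0.24, -0.81, 0, 0, 0], [0.24, -0.81, 0, 0, 0], [0.04, -0.02, 0, 0, 0], [0, 0, 0, 0, 0], [0, 0, 0, 0, 0], [0, 0, 0, 0, 0]]]'

```text
clock: 7.75
eef_pos: [0.4863, -0.0362, 0.1337]
tool_rot: [[-0.978, -0.208, -0.0], [-0.208, 0.978, 0.0], [0.0, 0.0, -1.0]]
contact_force: [0.8, -0.2, -1.6]
width: 0.178
gripper_force: 58.7
```

```bash
python3 e.py w3.png
cat > f.py <<'E'
from h import *
import sys
# eye & pin from fixed cameras
o=np.array(observe()["eef_pos"])
for n in("top","side"):
    s,c,T=look(n); P=cloud(c,T)
    f=(P[...,2]>.02)&(P[...,2]<.06)&(np.hypot(P[...,0]-.55,P[...,1]+.0225)<.03)
    if f.any(): print(n,"pin",f.sum(),P[f].mean(0).round(4))
    R=np.array(s["tool_rot"]); tl=(P-o)@R
    m=(abs(tl[...,2]-.006)<.014)&(tl[...,0]<-.05)&(tl[...,0]>-.1)&(abs(tl[...,1])<.03)
    p=tl[m]; 
    if len(p)>8: print(n,"eye tool",cv2.minEnclosingCircle((p[:,:2]*1000).astype(np.float32)),p.mean(0))
    px=cv2.projectPoints(np.array([[.5505,-.0225,.06]]),cv2.Rodrigues(T[:3,:3].T)[0],-T[:3,:3].T@T[:3,3],K(c),np.array([c["k1"],0,0,0.]))[0].ravel()
    u,v=px.astype(int); cr=c["image"][v-25:v+25,u-30:u+30]; cv2.imwrite("pics/_%s.png"%n,cv2.resize(cr,(400,333)))
cv2.imwrite("pics/"+sys.argv[1],np.hstack([cv2.imread("pics/_top.png"),cv2.imread("pics/_side.png")]))
E
python3 f.py p1.png
```

```text
bar pts 1308 [-0.054   0.0005  0.0048] [-0.0761 -0.0134  0.0027] [-0.0338  0.0151  0.0106]
eye circle (-65.11184692382812, 1.0781587362289429) 15.651569366455078
pin 0  
foot ((549.22607421875, -22.796855926513672), 74.7314682006836)
[ 0.48630064 -0.03615977  0.13369253] [[-0.978, -0.208, -0.0], [-0.208, 0.978, 0.0], [0.0, 0.0, -1.0]] [ 0.79782478 -0.20794572 -1.6334682 ] 0.17757920326974663
side pin 23 [ 0.5525 -0.0222  0.0383]
side eye tool ((-65.53201293945312, 0.5942993760108948), 17.783843994140625) [-0.06627018  0.00174186  0.00527583]
```

View pics/p1.png

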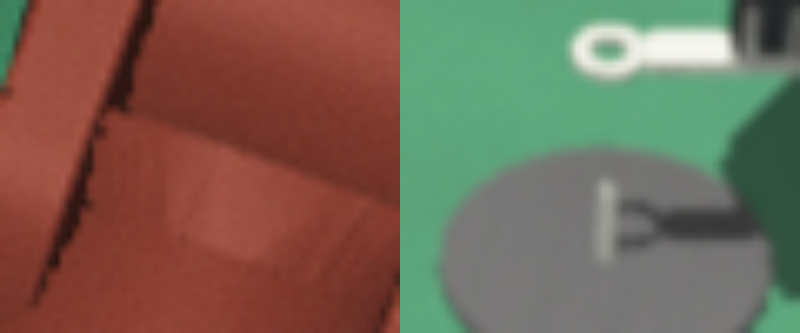

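The side crop shows the eye at (607,50) right above the pin at (607,180–260), and the foot fit and pin agree to about 1 mm. Lower slowly over the tip.

Request:
jog_arm --targets '[[[-0.02, -0.02, 0.5, 0, 0], [0, 0, 0.5, 0, 0], [0, 0, 0.5, 0, 0], [0, 0, 0.5, 0, 0], [0, 0, 0.3, 0, 0], [0, 0, 0.3, 0, 0], [0, 0, 0.2, 0, 0], [0, 0, 0.2, 0, 0], [0, 0, 0.2, 0, 0], [0, 0, 0.2, 0, 0], [0, 0, 0.2, 0, 0], [0, 0, 0.2, 0, 0], [0, 0, 0.2, 0, 0], [0, 0, 0.2, 0, 0], [0, 0, 0, 0, 0], [0, 0, 0, 0, 0]]]'

```text
clock: 9.5
eef_pos: [0.487, -0.037, 0.0287]
tool_rot: [[-0.978, -0.207, -0.0], [-0.207, 0.978, 0.0], [0.0, 0.0, -1.0]]
contact_force: [0.6, -0.2, -1.0]
width: 0.173
gripper_force: 58.7
```

```bash
python3 e.py; python3 f.py p2.png
```

```text
bar pts 1485 [-0.054   0.0006  0.0039] [-0.0745 -0.0134 -0.0089] [-0.0337  0.015   0.0102]
eye circle (-65.1833267211914, 0.8078779578208923) 15.366877555847168
pin 1461 [ 0.5401 -0.0252  0.0249] [ 0.56072089 -0.00763201  0.03852821]
foot ((549.1864624023438, -22.38692855834961), 74.85287475585938)
[ 0.48700362 -0.03703948  0.02874014] [[-0.978, -0.207, -0.0], [-0.207, 0.978, 0.0], [0.0, 0.0, -1.0]] [ 0.58646587 -0.16986845 -1.01684141] 0.17282323532788285
side pin 99 [ 0.5464 -0.0221  0.0277]
side eye tool ((-75.26058197021484, 0.4554912745952606), 35.91687774658203) [-0.07187991  0.00390906  0.01110399]
```

View pics/p2.png

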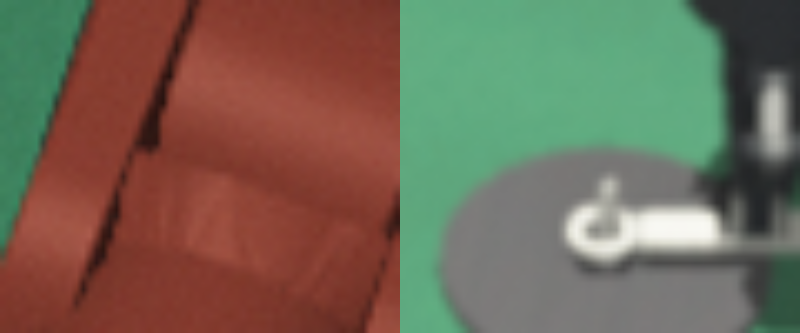

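The pin, at (607,200), now sticks up through the eye with about 10 mm left and no side force. Lower to contact.

Request:
jog_arm --targets '[[[0, 0, 0.1, 0, 0], [0, 0, 0.1, 0, 0], [0, 0, 0.1, 0, 0], [0, 0, 0.06, 0, 0], [0, 0, 0.04, 0, 0], [0, 0, 0, 0, 0], [0, 0, 0, 0, 0]]]'

```text
clock: 10.35
eef_pos: [0.4871, -0.0371, 0.0188]
tool_rot: [[-0.978, -0.207, 0.0], [-0.207, 0.978, 0.0], [-0.0, 0.0, -1.0]]
contact_force: [-0.4, -0.9, -1.6]
width: 0.178
gripper_force: 58.7
```

Request:
jog_arm --targets '[[[0, 0, 0.02, 0, 0], [0, 0, 0.02, 0, 0], [0, 0, 0, 0, 0], [0, 0, 0, 0, 0]]]'

```text
clock: 10.75
eef_pos: [0.4872, -0.0371, 0.0184]
tool_rot: [[-0.978, -0.207, 0.0], [-0.207, 0.978, -0.0], [-0.0, -0.0, -1.0]]
contact_force: [-4.1, 1.4, 5.6]
width: 0.171
gripper_force: 59.6
```

Contact (+7 N), flat on the foot. Release and rise.

Request:
jog_arm --targets '[[[0, 0, 0, 0, 100], [0, 0, 0, 0, 100], [0, 0, 0, 0, 100], [0, 0, 0, 0, 100], [0, 0, 0, 0, 100], [0, 0, 0, 0, 100], [0, 0, 0, 0, 100], [0, 0, -0.3, 0, 100], [0, 0, -0.5, 0, 100], [0, 0, -0.8, 0, 100], [0, 0, -1, 0, 100], [0, 0, -1, 0, 100], [0, 0, -1, 0, 100], [0, 0, -1, 0, 100], [0, 0, -1, 0, 100]]]'

```text
clock: 12.25
eef_pos: [0.4871, -0.0371, 0.1852]
tool_rot: [[-0.978, -0.207, 0.001], [-0.207, 0.978, -0.0], [-0.001, -0.001, -1.0]]
contact_force: [0.0, 0.2, 0.1]
width: 0.996
gripper_force: 0.0
```

Request:
jog_arm --targets '[[[-0.15, 0.45, 0, 0, 100], [-0.24, 0.8, 0, 0, 100], [-0.24, 0.8, 0, 0, 100], [-0.24, 0.8, 0, 0, 100], [-0.24, 0.8, 0, 0, 100], [-0.24, 0.8, 0, 0, 100], [-0.24, 0.8, 0, 0, 100], [-0.24, 0.8, 0, 0, 100], [-0.24, 0.8, 0, 0, 100], [-0.24, 0.8, 0, 0, 100], [-0.24, 0.8, 0, 0, 100], [-0.24, 0.8, 0, 0, 100], [-0.24, 0.8, 0, 0, 100], [-0.24, 0.8, 0, 0, 100], [-0.24, 0.8, 0, 0, 100], [0, 0, 0, 0, 100], [0, 0, 0, 0, 100], [0, 0, 0, 0, 100]]]'

```text
clock: 14.05
eef_pos: [0.5125, 0.2655, 0.183]
tool_rot: [[-0.978, -0.207, 0.0], [-0.207, 0.978, -0.0], [0.0, -0.0, -1.0]]
contact_force: [-0.5, -0.0, 0.3]
width: 1.001
gripper_force: 0.0
```

```bash
cat > g.py <<'E'
from h import *
s,c,T=look("top"); P=cloud(c,T); tim=c["image"]; hsv=cv2.cvtColor(tim,cv2.COLOR_BGR2HSV)
m=(abs(P[...,0]-.5)<.1)&(abs(P[...,1]+.035)<.06)&(P[...,2]>.011)&(P[...,2]<.03)&(hsv[...,1]<60)&(hsv[...,2]>120)
p=P[m]; print("bar parked",len(p),p.mean(0).round(4),cv2.minAreaRect((p[:,:2]*1000).astype(np.float32)))
tip=p[p[:,0]<.46];mid=p[p[:,0]>.53]
print("z far end",tip[:,2].mean(),"z eye end",mid[:,2].mean())
a=cv2.resize(tim[165:230,225:305],(400,325))
s,c,T=look("wrist"); P=cloud(c,T); print(s["eef_pos"],s["clock"])
hsv=cv2.cvtColor(c["image"],cv2.COLOR_BGR2HSV)
n=(abs(P[...,0]-.51)<.08)&(abs(P[...,1]-.262)<.05)&(c["range_z"]>.12)
for nm,mm in(("block",n&(P[...,2]>.034)&(P[...,2]<.046)&(hsv[...,2]<80)),("board",n&(hsv[...,0]>45)&(hsv[...,0]<85)&(hsv[...,1]>60)&(P[...,2]>.008)&(P[...,2]<.02))):
    p=P[mm]; print(nm,len(p), p.mean(0).round(4) if len(p) else "", cv2.minAreaRect((p[:,:2]*1000).astype(np.float32)) if len(p)>3 else "")
vv,uu=np.nonzero(n&(P[...,2]>.008)); u0,u1,v0,v1=uu.min(),uu.max(),vv.min(),vv.max(); print(u0,u1,v0,v1)
b=cv2.resize(c["image"][v0-5:v1+5,u0-5:u1+5],(390,560),interpolation=cv2.INTER_CUBIC)
a=cv2.copyMakeBorder(a,0,560-325,0,0,cv2.BORDER_CONSTANT)
cv2.imwrite("pics/g.png",np.hstack([a,b]))
E
python3 g.py
```

```text
bar parked 221 [ 0.5051 -0.0321  0.0145] ((503.1034240722656, -30.81411361694336), (131.46849060058594, 30.168291091918945), 9.319925308227539)
z far end 0.014309824564193949 z eye end 0.014371627618713035
[0.51256741 0.26537453 0.18297691] 14.1
block 518 [0.5136 0.2632 0.0401] ((498.97894287109375, 259.848388671875), (59.598758697509766, 22.5955753326416), 12.21981430053711)
board 457 [0.5104 0.263  0.0142] ((514.5661010742188, 263.3955993652344), (55.492225646972656, 35.8535041809082), 12.460593223571777)
137 365 126 312
```

View pics/g.png

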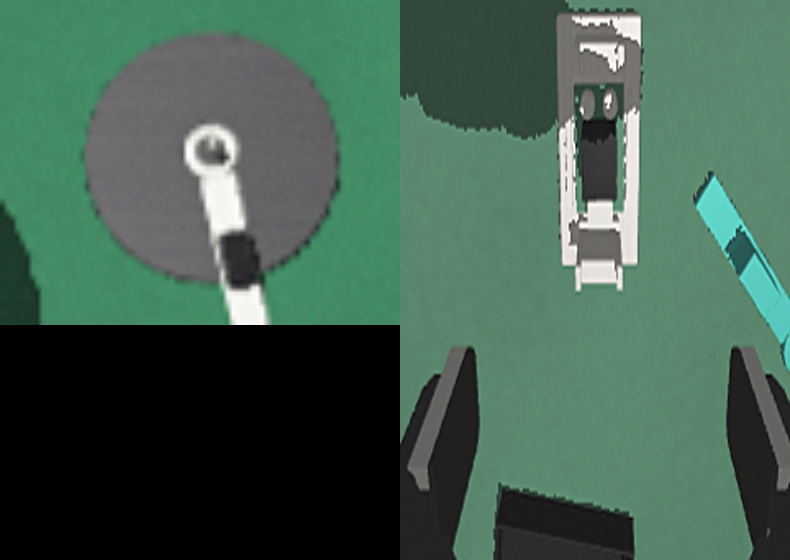

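The bar lies flat on the foot with the pin through its eye at (212,150); both ends read 14.3 mm. In the nest the capacitors are at (600,103), robot side, and the steel connector is at (600,210), so module x has yaw of about 12.2° and the origin is near (0.514, 0.2633). Descend and grip.

Request:
jog_arm --targets '[[[-0.04, -0.1, 0.6, 0, 100], [0, 0, 0.9, 0, 100], [0, 0, 0.9, 0, 100], [0, 0, 0.9, 0, 100], [0, 0, 0.9, 0, 100], [0, 0, 0.8, 0, 100], [0, 0, 0.6, 0, 100], [0, 0, 0.5, 0, 100], [0, 0, 0.36, 0, 100], [0, 0, 0, 0, 100], [0, 0, 0, 0, 0], [0, 0, 0, 0, 0], [0, 0, 0, 0, 0], [0, 0, 0, 0, 0], [0, 0, 0, 0, 0], [0, 0, 0, 0, 0], [0, 0, 0, 0, 0], [0, 0, 0, 0, 0], [0, 0, 0, 0, 0], [0, 0, 0, 0, 0]]]'

```text
clock: 16.15
eef_pos: [0.5147, 0.264, 0.0221]
tool_rot: [[-0.978, -0.207, 0.001], [-0.207, 0.978, 0.0], [-0.001, 0.0, -1.0]]
contact_force: [-0.5, -0.2, 5.6]
width: 0.266
gripper_force: 59.7
```

Request:
jog_arm --targets '[[[0, 0, -0.1, 0, 0], [0, 0, -0.3, 0, 0], [0, 0, -0.6, 0, 0], [0, 0, -0.8, 0, 0], [0, 0, -0.9, 0, 0], [0, 0, -0.9, 0, 0], [0, 0, -0.9, 0, 0], [0, 0, -0.9, 0, 0], [0, 0, -0.9, 0, 0], [0, 0, -0.9, 0, 0], [0, 0, -0.6, 0, 0], [0, 0, -0.3, 0, 0], [0, 0, 0, 0, 0], [0, 0, 0, 0, 0]]]'

```text
clock: 17.55
eef_pos: [0.5138, 0.2637, 0.2229]
tool_rot: [[-0.978, -0.207, -0.001], [-0.207, 0.978, -0.0], [0.001, 0.0, -1.0]]
contact_force: [0.6, -0.3, -0.3]
width: 0.265
gripper_force: 59.0
```

```bash
cat > k.py <<'E'
from h import *
# camera post geometry, from top + side clouds; held module in tool frame from wrist
for n in("top","side"):
    s,c,T=look(n); P=cloud(c,T); im=c["image"]; hsv=cv2.cvtColor(im,cv2.COLOR_BGR2HSV)
    near=(abs(P[...,0]-.57)<.06)&(P[...,1]<-.36)&(P[...,1]>-.6)&(P[...,2]>.14)&(c["range_z"]>0)
    col=P[near&(P[...,1]<-.48)&(P[...,2]>.24)]
    h=P[near&(hsv[...,2]>110)&(P[...,1]>-.5)&(P[...,1]<-.42)&(P[...,2]<.25)]
    l=P[near&(P[...,1]>-.43)]
    for k,p in(("col",col),("house",h),("lens",l)):
        if len(p)>4: print(n,k,len(p),"med",np.median(p,0).round(4),"lo",np.percentile(p,2,0).round(4),"hi",np.percentile(p,98,0).round(4),cv2.minAreaRect((p[:,:2]*1000).astype(np.float32)))
    if n=="side":
        dark=near&(hsv[...,2]<70)&(P[...,1]>-.42); p=P[dark]; print("front",len(p),p.mean(0))
        q=p-p.mean(0); U,S,V=np.linalg.svd(q,full_matrices=False); print("svd",S,V[2])
        vv,uu=np.nonzero(near); cv2.imwrite("pics/cam.png",cv2.resize(im[vv.min()-5:vv.max()+5,uu.min()-5:uu.max()+5],None,fx=10,fy=10))
s,c,T=look("wrist"); P=cloud(c,T); tl=(P-s["eef_pos"])@s["tool_rot"]; hsv=cv2.cvtColor(c["image"],cv2.COLOR_BGR2HSV)
g=(hsv[...,0]>45)&(hsv[...,0]<90)&(hsv[...,1]>60)&(abs(tl[...,2])<.02)&(abs(tl[...,0])<.05)&(abs(tl[...,1])<.03)
p=tl[g]; print("board",len(p),cv2.minAreaRect((p[:,:2]*1000).astype(np.float32)) if len(p)>4 else "",p.mean(0) if len(p) else "")
cn=(abs(tl[...,1])<.015)&(tl[...,0]<-.014)&(tl[...,0]>-.045)&(tl[...,2]>-.02)&(tl[...,2]<.015)
p=tl[cn]; print("conn",len(p),p.mean(0),p.min(0),p.max(0)); print(s["eef_pos"])
cv2.imwrite("pics/wm.png",cv2.resize(c["image"],(800,600)))
E
python3 k.py
```

```text
top col 215 med [ 0.5698 -0.5096  0.27  ] lo [ 0.5574 -0.5281  0.2416] hi [ 0.5837 -0.5011  0.2742] ((571.2053833007812, -514.9857788085938), (28.426288604736328, 28.3125), 84.40760803222656)
top house 546 med [ 0.5669 -0.4655  0.2263] lo [ 0.5446 -0.4968  0.1916] hi [ 0.5938 -0.4398  0.2294] ((569.24365234375, -468.9778747558594), (61.47688293457031, 50.77215576171875), 89.71263122558594)
top lens 279 med [ 0.5647 -0.4072  0.2162] lo [ 0.5461 -0.4293  0.1867] hi [ 0.5859 -0.4006  0.2244] ((566.3858642578125, -414.8013916015625), (43.71102523803711, 29.434467315673828), 1.750810980796814)
front 0 [nan nan nan]k.py:12: RuntimeWarning: Mean of empty slice.
  dark=near&(hsv[...,2]<70)&(P[...,1]>-.42); p=P[dark]; print("front",len(p),p.mean(0))
  ret = um.true_divide(
k.py:13: RuntimeWarning: Mean of empty slice.
  q=p-p.mean(0); U,S,V=np.linalg.svd(q,full_matrices=False); print("svd",S,V[2])
Traceback (most recent call last):
  File "k.py", line 13, in <module>
    q=p-p.mean(0); U,S,V=np.linalg.svd(q,full_matrices=False); print("svd",S,V[2])
                                                                             ~^^^
IndexError: index 2 is out of bounds for axis 0 with size 0
```

```bash
cat > k2.py <<'E'
from h import *
import pickle
d=pickle.load(open("d0.pkl","rb"))
for n in("top","side"):
    s,c,T=d[n]; P=cloud(c,T); hsv=cv2.cvtColor(c["image"],cv2.COLOR_BGR2HSV)
    near=(abs(P[...,0]-.57)<.06)&(P[...,1]<-.36)&(P[...,1]>-.6)&(P[...,2]>.14)&(P[...,2]<.3)
    print(n,near.sum())
    top=P[near&(P[...,1]<-.435)&(P[...,1]>-.49)&(P[...,2]>.221)&(P[...,2]<.236)]
    if len(top)>20: print("housetop z",np.median(top[:,2]),len(top),cv2.minAreaRect((top[:,:2]*1000).astype(np.float32)))
    ct=P[near&(P[...,2]>.265)]
    if len(ct)>5: print("coltop",len(ct),np.median(ct[:,2]),cv2.minEnclosingCircle((ct[:,:2]*1000).astype(np.float32)))
    fr=P[near&(P[...,1]>-.425)]
    print("lens",len(fr),fr.mean(0).round(4),np.percentile(fr,[2,98],0).round(4).tolist())
    if n=="side":
        q=fr[fr[:,1]>np.percentile(fr[:,1],30)]; A=np.c_[q[:,0],q[:,2],np.ones(len(q))]; 
        print("front plane y=ax+bz+c",np.linalg.lstsq(A,q[:,1],rcond=None)[0], "n",len(q))
        vv,uu=np.nonzero(near); print(uu.min(),uu.max(),vv.min(),vv.max())
        m=(near&(hsv[...,2]<90)).astype(np.uint8); cs=max(cv2.findContours(m,0,1)[0],key=cv2.contourArea)
        e=cv2.fitEllipse(cs); print("lens ellipse",e,len(cs),"ray on y=-.4:")
        rr=(rays(c,[e[0]])@T[:3,:3].T)[0]; o=T[:3,3]; print(o+rr*(-.400-o[1])/rr[1])
    else:
        # lateral mid of the assembly per y slice (axis direction)
        t=P[near&(P[...,2]>.2)]; ys=np.arange(-.49,-.40,.01)
        for y in ys:
            w=t[abs(t[:,1]-y)<.005,0]
            if len(w)>5: print(round(y,3),((w.min()+w.max())/2).round(4),(np.ptp(w)).round(4))
E
python3 k2.py
cat > k3.py <<'E'
from h import *
s,c,T=look("wrist"); P=cloud(c,T); tl=(P-s["eef_pos"])@s["tool_rot"]; hsv=cv2.cvtColor(c["image"],cv2.COLOR_BGR2HSV)
b=(abs(tl[...,0])<.05)&(abs(tl[...,1])<.03)&(c["range_z"]>.05)
g=b&(hsv[...,0]>45)&(hsv[...,0]<90)&(hsv[...,1]>60)&(abs(tl[...,2])<.02)
p=tl[g]; print("board",len(p),cv2.minAreaRect((p[:,:2]*1000).astype(np.float32)) if len(p)>4 else "",p.mean(0) if len(p) else "")
cn=b&(abs(tl[...,1])<.015)&(tl[...,0]<-.014)&(tl[...,2]>-.02)&(tl[...,2]<.015)
p=tl[cn]; print("conn",len(p),p.mean(0),p.min(0),p.max(0)); print(s["eef_pos"])
cv2.imwrite("pics/wm.png",cv2.resize(c["image"],(800,600)))
E
python3 k3.py
```

```text
top 1429
housetop z 0.22654709588407018 436 ((568.6490478515625, -462.62420654296875), (51.98917770385742, 54.965789794921875), 0.4500790238380432)
coltop 131 0.27139167263179165 ((570.4598388671875, -516.5157470703125), 15.197294235229492)
lens 247 [ 0.5652 -0.4083  0.2119] [[0.5458, -0.4239, 0.1872], [0.5863, -0.4001, 0.2248]]
-0.49 0.5694 0.0502
-0.48 0.5692 0.0512
-0.47 0.5691 0.0509
-0.46 0.5689 0.0514
-0.45 0.567 0.0487
-0.44 0.5675 0.05
-0.43 0.5672 0.0373
-0.42 0.5675 0.0379
-0.41 0.566 0.0434
side 540
housetop z 0.22692871767202194 121 ((569.7719116210938, -463.3298034667969), (49.32890319824219, 54.15620040893555), 2.379241704940796)
coltop 39 0.2707308140146192 ((576.0015869140625, -513.6561889648438), 18.324901580810547)
lens 144 [ 0.5676 -0.4039  0.2055] [[0.5485, -0.4221, 0.182], [0.5874, -0.3962, 0.223]]
front plane y=ax+bz+c [ 0.04029207  0.02432527 -0.42908541] n 101
271 292 70 110
lens ellipse ((277.730224609375, 102.95801544189453), (11.521350860595703, 14.46428394317627), 10.043127059936523) 38 ray on y=-.4:
[ 0.56534196 -0.4         0.21091604]
board 896 ((6.597768783569336, 3.847616195678711), (43.14749526977539, 42.42128372192383), 89.99063110351562) [0.01947882 0.00054146 0.00784226]
conn 291 [-0.02591702  0.00055269 -0.0069884 ] [-0.03085342 -0.01108269 -0.01784816] [-0.01400137  0.01198321 -0.00451504]
[0.51353325 0.26365897 0.22255198]
```

View pics/wm.png

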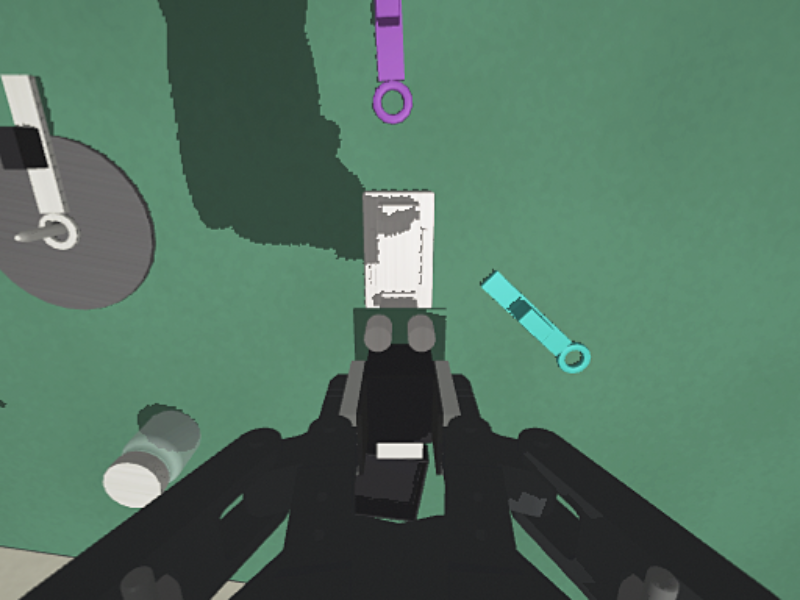

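The module is held square: connector end face at tool x ≈ −30.5 mm, and face level about 1 mm below the TCP. The parked bar is still on the pin at (60,232). The lens is at about (0.566, −0.4005, 0.202) with yaw 92.4°. I'll turn 99.5° while rising, then travel to a waypoint beside the camera for a closer look.

Request:
jog_arm --targets '[[[0, 0, -0.15, 1, 0], [0, 0, -0.15, 1, 0], [0, 0, -0.15, 1, 0], [0, 0, -0.15, 1, 0], [0, 0, -0.15, 1, 0], [0, 0, -0.15, 1, 0], [0, 0, -0.15, 1, 0], [0, 0, -0.15, 1, 0], [0, 0, -0.15, 1, 0], [0, 0, -0.15, 1, 0], [0, 0, -0.15, 1, 0], [0, 0, -0.15, 1, 0], [0, 0, -0.15, 1, 0], [0, 0, -0.15, 1, 0], [0, 0, -0.15, 1, 0], [0, 0, -0.15, 1, 0], [0, 0, -0.15, 1, 0], [0, 0, -0.15, 1, 0], [0, 0, -0.15, 1, 0], [0, 0, -0.15, 1, 0]]]'

```text
clock: 19.7
eef_pos: [0.5138, 0.2637, 0.2981]
tool_rot: [[-0.371, 0.929, -0.001], [0.929, 0.371, -0.0], [0.0, -0.001, -1.0]]
contact_force: [0.3, -0.1, 0.2]
width: 0.263
gripper_force: 58.9
```

Request:
jog_arm --targets '[[[0, 0, 0, 1, 0], [0, 0, 0, 1, 0], [0, 0, 0, 1, 0], [0, 0, 0, 1, 0], [0, 0, 0, 0.9, 0], [0, 0, 0, 0, 0], [-0.4, -0.06, 0, 0, 0], [-0.7, -0.1, 0, 0, 0], [-0.9, -0.13, 0, 0, 0], [-0.9, -0.13, 0, 0, 0], [-0.9, -0.13, 0, 0, 0], [-0.9, -0.13, 0, 0, 0], [-0.9, -0.13, 0, 0, 0], [-0.9, -0.13, 0, 0, 0], [-0.9, -0.13, 0, 0, 0], [-0.9, -0.13, 0, 0, 0], [-0.9, -0.13, 0, 0, 0], [-0.9, -0.13, 0, 0, 0]]]'

```text
clock: 21.5
eef_pos: [0.4874, 0.0086, 0.2987]
tool_rot: [[-0.043, 0.999, 0.0], [0.999, 0.043, -0.0], [-0.0, 0.0, -1.0]]
contact_force: [-0.5, -1.0, -1.0]
width: 0.265
gripper_force: 58.9
```

Request:
jog_arm --targets '[[[-0.9, -0.13, 0, 0, 0], [-0.9, -0.13, 0, 0, 0], [-0.9, -0.13, 0, 0, 0], [-0.9, -0.13, 0, 0, 0], [-0.9, -0.13, 0, 0, 0], [-0.9, -0.13, 0, 0, 0], [-0.9, -0.13, 0, 0, 0], [-0.9, -0.13, 0, 0, 0], [-0.9, -0.13, 0, 0, 0], [-0.9, -0.13, 0, 0, 0], [-0.9, -0.13, 0, 0, 0], [-0.7, -0.1, 0, 0, 0], [-0.4, -0.05, 0, 0, 0], [0, 0, 0, 0, 0], [0, 0, 0, 0, 0], [0, 0, 0, 0, 0]]]'

```text
clock: 23.1
eef_pos: [0.46, -0.2656, 0.2989]
tool_rot: [[-0.042, 0.999, 0.0], [0.999, 0.042, 0.0], [0.0, 0.0, -1.0]]
contact_force: [-0.1, -0.2, -0.6]
width: 0.262
gripper_force: 58.9
```

```bash
cat > m.py <<'E'
from h import *
s,c,T=look("wrist"); P=cloud(c,T); hsv=cv2.cvtColor(c["image"],cv2.COLOR_BGR2HSV)
print(s["eef_pos"],s["tool_rot"].round(4).tolist(),s["clock"])
near=(abs(P[...,0]-.57)<.05)&(P[...,1]<-.37)&(P[...,1]>-.6)&(P[...,2]>.1)&(P[...,2]<.3)&(c["range_z"]>.1)
print(near.sum())
def rep(k,p):
    if len(p)>8: print(k,len(p),"med",np.median(p,0).round(4),"lo",np.percentile(p,1,0).round(4),"hi",np.percentile(p,99,0).round(4),cv2.minAreaRect((p[:,:2]*1000).astype(np.float32)))
rep("housetop",P[near&(P[...,1]<-.43)&(P[...,1]>-.49)&(P[...,2]>.22)&(P[...,2]<.235)])
rep("coltop",P[near&(P[...,2]>.262)])
l=P[near&(P[...,1]>-.425)]; rep("lens",l)
t=P[near&(P[...,2]>.19)]
for y in np.arange(-.49,-.39,.01):
    w=t[abs(t[:,1]-y)<.005]
    if len(w)>5: print(round(y,3),"mid",((w[:,0].min()+w[:,0].max())/2).round(4),np.ptp(w[:,0]).round(4),"zmax",w[:,2].max().round(4))
cv2.imwrite("pics/wc.png",cv2.resize(c["image"],(800,600)))
E
python3 m.py
```

```text
[ 0.45996133 -0.26560833  0.29893594] [[-0.0421, 0.9991, 0.0002], [0.9991, 0.0421, 0.0002], [0.0002, 0.0002, -1.0]] 23.1
604
housetop 427 med [ 0.5703 -0.4501  0.2271] lo [ 0.5501 -0.4773  0.2203] hi [ 0.5924 -0.4381  0.2286] ((575.59130859375, -455.6683654785156), (13.989236831665039, 59.73478317260742), 46.58713150024414)
lens 34 med [ 0.5771 -0.4014  0.2182] lo [ 0.5727 -0.4105  0.2136] hi [ 0.5845 -0.3999  0.2222] ((579.7286987304688, -404.4745788574219), (3.853243589401245, 16.817546844482422), 48.957489013671875)
-0.48 mid 0.591 0.0047 zmax 0.2282
-0.47 mid 0.5857 0.0144 zmax 0.2284
-0.46 mid 0.5787 0.0232 zmax 0.2288
-0.45 mid 0.5698 0.0244 zmax 0.2286
-0.44 mid 0.5608 0.023 zmax 0.2286
-0.43 mid 0.5537 0.0094 zmax 0.2195
-0.4 mid 0.5774 0.0096 zmax 0.2222
```

The close view gives housing top at 0.2271, so the axis is at 0.202, and the lens front at y ≈ −0.400. Both agree with the earlier estimate. Go to the presentation pose.

Request:
jog_arm --targets '[[[0, 0.4, 0, 0, 0], [0, 0.6, 0.3, 0, 0], [0, 0.6, 0.4, 0, 0], [0, 0.6, 0.5, 0, 0], [0, 0.6, 0.5, 0, 0], [0, 0.6, 0.5, 0, 0], [0, 0.4, 0.5, 0, 0], [0, 0.19, 0.5, 0, 0], [-0.2, 0, 0.4, 0, 0], [-0.3, 0, 0.24, 0, 0], [-0.3, 0, 0, 0, 0], [-0.2, 0, 0, 0, 0], [-0.15, 0, 0, 0, 0], [0, 0, 0, 0, 0], [0, 0, 0, 0, 0], [0, 0, 0, 0, 0], [0, 0, 0, 0, 0]]]'

```text
clock: 24.85
eef_pos: [0.5607, -0.2908, 0.2029]
tool_rot: [[-0.041, 0.999, 0.0], [0.999, 0.041, 0.0], [0.0, 0.0, -1.0]]
contact_force: [-0.5, 0.4, -1.2]
width: 0.264
gripper_force: 59.0
```

```bash
cat > n.py <<'E'
from h import *
s,c,T=look("wrist"); P=cloud(c,T); tl=(P-s["eef_pos"])@s["tool_rot"]
print(s["eef_pos"],s["tool_rot"].round(4).tolist(),s["clock"],s["contact_force"])
b=(abs(tl[...,0])<.05)&(abs(tl[...,1])<.015)&(c["range_z"]>.05)
p=tl[b&(tl[...,0]<-.014)&(tl[...,2]>-.02)&(tl[...,2]<.015)]; print("conn",len(p),p.mean(0),p.min(0))
near=(abs(P[...,0]-.57)<.05)&(P[...,1]<-.37)&(P[...,1]>-.6)&(P[...,2]>.1)&(P[...,2]<.3)&(c["range_z"]>.1)
print("cam in wrist",near.sum())
for n in("top","side"):
    s,c,T=look(n); P=cloud(c,T); hsv=cv2.cvtColor(c["image"],cv2.COLOR_BGR2HSV)
    near=(abs(P[...,0]-.565)<.06)&(P[...,1]<-.22)&(P[...,1]>-.45)&(P[...,2]>.15)&(P[...,2]<.235)
    l=P[near&(P[...,1]<-.385)&(P[...,1]>-.425)];m=P[near&(P[...,1]>-.34)]
    g=P[near&(P[...,1]>-.33)&(hsv[...,0]>45)&(hsv[...,0]<90)&(hsv[...,1]>60)]
    for k,p in(("lens",l),("mod",m),("green",g)):
        if len(p)>4: print(n,k,len(p),np.percentile(p,[2,50,98],0).round(4).tolist())
E
python3 n.py
```

```text
[ 0.56071879 -0.29077543  0.20292458] [[-0.0414, 0.9991, 0.0002], [0.9991, 0.0414, 0.0], [0.0, 0.0002, -1.0]] 24.85 [-0.45490277  0.40727256 -1.24772222]
conn 304 [-0.0257565  -0.00049615 -0.00765805] [-0.03121743 -0.01197672 -0.01846572]
cam in wrist 0
top mod 10 [[0.569, -0.2698, 0.1926], [0.5732, -0.2658, 0.1948], [0.576, -0.2625, 0.1971]]
top green 10 [[0.569, -0.2698, 0.1926], [0.5732, -0.2658, 0.1948], [0.576, -0.2625, 0.1971]]
side lens 52 [[0.5474, -0.4094, 0.1826], [0.5746, -0.4019, 0.1984], [0.588, -0.3952, 0.2126]]
side mod 207 [[0.5373, -0.3016, 0.1915], [0.5599, -0.2797, 0.2134], [0.585, -0.2634, 0.2341]]
side green 32 [[0.5433, -0.304, 0.1907], [0.571, -0.2806, 0.1947], [0.5856, -0.2623, 0.2293]]
```

The face is at about (0.562, −0.321, 0.202), which is on target within the measurement. Settle and hand in.

Request:
jog_arm --targets '[[[0.02, 0, 0, 0, 0], [0, 0, 0, 0, 0], [0, 0, 0, 0, 0], [0, 0, 0, 0, 0], [0, 0, 0, 0, 0], [0, 0, 0, 0, 0], [0, 0, 0, 0, 0], [0, 0, 0, 0, 0]]]'

```text
clock: 25.8
eef_pos: [0.5606, -0.2905, 0.2028]
tool_rot: [[-0.041, 0.999, 0.0], [0.999, 0.041, 0.0], [0.0, 0.0, -1.0]]
contact_force: [-0.1, -0.2, -1.2]
width: 0.267
gripper_force: 59.0
```

```bash
python3 -c "
from station import observe,r
s=observe();print(s['eef_pos'],s['joint_vel'].round(4),s['gripper_force']);print(r.sign_off())"
```

```text
[ 0.5606151  -0.2905311   0.20278206] [-0.0013 -0.0009 -0.001  -0.0012  0.0023 -0.0003] 59.0125036239624
the job is handed in; nothing more can be done
None
```

The job is handed in at about 26 s (no verdict returned): the keeper bar lies flat on the post's foot with the pin through its eye, and the arm is holding the module still, level and facing the lens, centred with the connector face about 8 cm from the glass, to roughly 2 mm by my measurements.

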